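Angle the nozzle bar past the post into its parking bay

TASK

Park the plate washer's spare nozzle bar (the long white bar with the blue ends) in the black three-sided bay, by pushing it along the bench with the fingers: do not pick it up. The steel post in front of the bay is in the way of a straight push, so angle the bar past it, one end into the bay first, then swing the other end in, until the bar lies fully home with its whole long side against the back wall. Leave the vial, the jar and the microplate where they stand.

Things in the scene. Friction and masses are not known exactly. Their poses are not given: they have to be found in the camera images.
- bar: Loose bar of about 250 g (mass and friction vary): white plastic block with blue ends, 180 mm long along its y, 30 mm wide along x, 28 mm high, lying flat, with eight steel nozzle stubs on its top up to 40 mm above the bench. Origin at the centre of its underside, z up. Its ends and long sides are alike; either end may go in first.
- bar_end_a (a point): Centre of the bar's end face at its +y end, 90 mm from the bar's middle, 14 mm above the bench.
- bar_end_b (a point): Centre of the bar's end face at its -y end, 90 mm from the bar's middle, 14 mm above the bench.
- dock: Fixed bay: black kerbs 12 mm thick, 25 mm high, on three sides of a floor level with the bench. Origin on the bench, middle of the open mouth (which faces roughly the robot's left); x points into the bay, y along the mouth. Inner faces: end kerbs at y = +-115 mm (from x = 0 to 55 mm), back wall at x = 55 mm. With the bar home its middle is at x = 40 mm.
- post: Fixed upright steel post, 16 mm diameter, 45 mm high, on a thin dark disc; origin at the centre of its foot. In the dock's frame it stands at x = -60 mm (outside the mouth) and y = +55 or -55 mm, varying from run to run. A flat grey cap marks the unused place on the other side, level with the bench; it stops nothing.
- vial: Bystander: small bottle with a red cap, 28 mm diameter, 50 mm high, origin at the centre of its underside; stands behind the bay.
- jar: Bystander: amber glass jar with a blue lid, 44 mm diameter, 55 mm high, origin at the centre of its underside; stands behind the bay.
- microplate: Bystander: 96-well plate, 86 x 128 x 14 mm, origin at the centre of its underside; lies on the bench on the robot's left, beyond the bar.
There are look-alikes about, which are no part of the job. What is shaped like the bar but purple is not meant.

How it is judged:
By the outcome, as a careful person would: the job done as asked, in the order asked, and still so for the second after the job is handed in, with the robot touching nothing.
It also fails if it takes over 72 s, if anything falls off the work surface, if the arm or the gripper's body presses on something with over 40 N, if the wrist force passes 120 N, or if a joint passes its speed limit or range.

ROBOT

A 7-joint arm with a two-finger parallel gripper is mounted at the origin on the work surface. World frame = base frame: x ahead of the robot, y to its left, z up, the work surface at z = 0. Lengths are in m, angles in degrees, forces in N, time in s.
With the tool pointing down it reaches from about 0.35 to 0.9 m from the base axis. Payload 19.9 kg.
Tool frame: the origin (TCP) lies between the finger pads; the fingertips stand 17 mm ahead of it and the grasp point (between the pads) lies 2 mm behind it; z points along the fingers, y is the direction in which the jaws open and shut (so a half turn about z gives the same grasp; the last joint's range is limited). The gripper opens to 94 mm and grips with 3 to 60 N. Pads are 16 mm wide; open, the fingers measure 119 mm over their backs; the gripper's body (75 mm by 177 mm) begins 78 mm behind the grasp point.
Start: joints at [-76.289, 23.915, -0.59, 92.452, 0.269, 63.638, -3.037], TCP at [0.173, 0.601, 0.222] pointing down, gripper open.
Joint ranges: [-161.28, 161.28], [-22.2, 115.67], [-73.04, 71.86], [3.21, 147.25], [-68.34, 248.33], [10.77, 114.83], [-161.83, 161.83]. Speed limits (degrees/s): [108.29, 108.29, 136.94, 136.94, 172.46, 172.46, 172.46].

INTERFACE

Orientations are given as a 3x3 rotation matrix whose columns are the frame's x, y, z axes.
In Python, from workcell import env gives the robot as it stands.
- The arm moves only by the tool play_rows, never from a script. Its argument "increments" is a list that holds one entry, the list of rows, each a list of 5 numbers: the shift along the tool's x, y, z in mm, then the turn about the tool's z in degrees, then the finger opening in mm, from 0 to 94. In form: [[[tx, ty, tz, yaw, grip], ...]]. A call has 1 to 10 rows; each row shifts and turns the commanded pose from where the row before left it, along the tool's axes as they then stand; what a row does not reach is not made up. A row lasts 1/12 s, in which the tool goes at most 41.7 mm and 7.16 degrees, less where a joint would pass 70% of its speed; a pose out of reach is approached as far as the arm can. A call is refused whole if a number of a shift passes 41.7 or a number of a turn 7.16, either way. A call with a gripper value outside its range is refused whole. The fingers move at their own pace and stop on an object; "force" is the grip in N (left out, the last holds). Time passes only in rows, so rows that do not move let the fingers close. It gives the time, the measured TCP pose, the force and the opening at its end, in the units of the state.
- env.read_state(): the state, without advancing time (a new reading comes with each control period).
- env.grab_frame(name): name is "scene" or "top"; returns (picture, depth): 420x560x3 uint8, red, green, blue; 420x560 float32, m along the optical axis (not along the pixel's ray), 0 where there is no reading.
- env.camera_info(name): a dict with "intrinsics" (3x3 intrinsics, pixels), "k1" (the pictures are not rectified: a ray, as slopes to the right and down, at radius r is drawn at 1 + k1 r^2 times it, then the intrinsics apply), "origin" and "orientation" of the camera in the world. Camera axes: x right, y up, looking along -z (the intrinsics and any distortion apply to the point x, -y, -z); pixel columns grow to the right and rows downward; lengths in m; the calibration is good to about 2 mm. A picture is of the moment at which its call begins. camera_info takes no time and is no camera call.
- env.job_done(): hands the job in, once; it reports no verdict.
The state is a dict: "t": time; "q": joint angles; "qvel": joint speeds; "joint_torque": joint torques, N m; "tool_pos": TCP position; "eef_rot": TCP orientation; "ft_force": force on the tool from outside, world axes, zero at the start; "ft_torque": the same for the moment, N m; "finger_gap": opening from 0.0 (shut) to 1.0 (fully open).
Only numpy, scipy, OpenCV 4.12 (cv2) and the standard library are available. Lean on these libraries where they do the work, as an engineer would, in place of code of your own. Each camera call takes 0.05 s, during which the arm holds its last target. There are 200 camera calls.

## Working session

There is one attempt and no reset: what is moved stays moved. The work goes in short steps, Python scripts to look and compute and a tool call to move; the robot and the scene stay as the last step left them, time stands still between calls to the robot, and variables do not carry over. Pictures are saved under pics/ and viewed, about 8 in all and at most 12, crops included, and the job is handed in when it is done.

Besides the shell and the picture viewer there is one more tool, called after "Request:" as a command line: name --argument value ..., lists and objects as JSON in quotes. play_rows: Moves the arm, as the interface text tells. Its arguments: {"type":"object","properties":{"increments":{"type":"array","items":{"type":"array","items":{"type":"array","items":{"type":"number"}}}},"force":{"type":"number"}},"required":["increments"]}

```bash
mkdir -p pics; ls
python3 - <<'E'
from workcell import env
import cv2
for n in("top","scene"):
    p,d=env.grab_frame(n); cv2.imwrite(f"pics/{n}0.png",p[:,:,::-1]); i=env.camera_info(n); print(n,i)
s=env.read_state(); print(s['t'],s['tool_pos'],s['eef_rot'])
E
```

```text
pics
top {'intrinsics': array([[400.601963  ,   0.        , 270.85946149],
       [  0.        , 400.601963  , 214.10651501],
       [  0.        ,   0.        ,   1.        ]]), 'k1': 0.034085145381432, 'origin': array([0.50726158, 0.03703641, 1.00845866]), 'orientation': array([[ 0.00714543,  0.99837533, -0.05653003],
       [-0.99996922,  0.00695072, -0.00364025],
       [-0.00324141,  0.0565543 ,  0.99839426]])}
scene {'intrinsics': array([[451.28885985,   0.        , 278.82188449],
       [  0.        , 451.28885985, 208.45744032],
       [  0.        ,   0.        ,   1.        ]]), 'k1': 0.007422416484629982, 'origin': array([0.88510697, 0.41671295, 0.70480689]), 'orientation': array([[-0.76785631, -0.50891235,  0.38910784],
       [ 0.6404176 , -0.62513912,  0.44616855],
       [ 0.01618585,  0.59178485,  0.80593344]])}
0.1 [0.17308398 0.60023845 0.22191203] [[-9.60857750e-01  2.77042104e-01 -2.37027527e-04]
 [ 2.77042198e-01  9.60857164e-01 -1.06326725e-03]
 [-6.68201978e-05 -1.08731520e-03 -9.99999407e-01]]
```

View pics/top0.png

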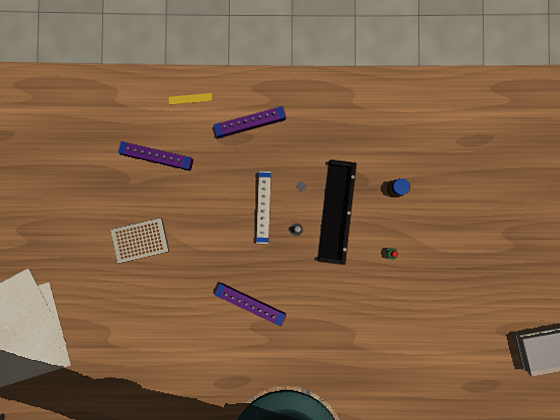

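View pics/scene0.png

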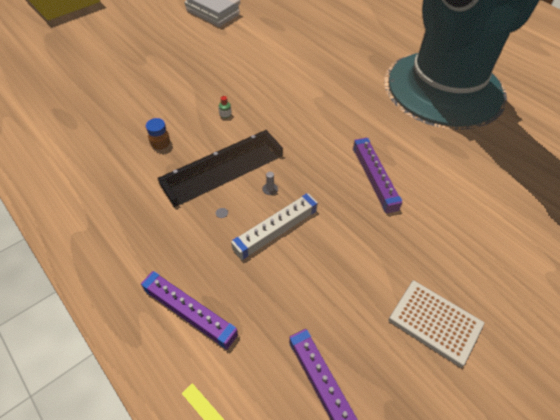

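The top picture (up is +x, right is -y) shows one white bar with blue ends at (263,207). Three bars of the same shape at (250,122), (156,156) and (250,303) are purple, so they are not meant. The post stands at (296,229), the grey cap lies at (301,187), and the dock spans (326..355, 161..263). Next I measure these and crop in to confirm.

```bash
cat > h.py <<'E'
import numpy as np, cv2
from workcell import env
def cast(n,px,z):
    i=env.camera_info(n);K=i['intrinsics'];k=i['k1']
    px=np.atleast_2d(np.array(px,float))
    u=cv2.undistortPoints(px[:,None],K,np.array([k,0,0,0]))[:,0]
    d=np.c_[u[:,0],-u[:,1],-np.ones(len(u))]@i['orientation'].T
    o=i['origin']; return (o+d*((z-o[2])/d[:,2])[:,None])[:,:2]
def bar(n="top",box=(200,150,420,290),pic=None):
    p=env.grab_frame(n)[0] if pic is None else pic
    h=cv2.cvtColor(p,cv2.COLOR_RGB2HSV); x0,y0,x1,y1=box
    w=(h[...,1]<60)&(h[...,2]>150); m=np.zeros(w.shape,np.uint8); m[y0:y1,x0:x1]=w[y0:y1,x0:x1]
    b=(h[...,0]>100)&(h[...,0]<125)&(h[...,1]>120)&(h[...,2]>60)
    mm=np.zeros_like(m); mm[y0:y1,x0:x1]=b[y0:y1,x0:x1]
    m=cv2.morphologyEx(m,cv2.MORPH_CLOSE,np.ones((5,5)))
    c,l,st,_=cv2.connectedComponentsWithStats(m); j=1+np.argmax(st[1:,4])
    near=cv2.dilate((l==j).astype(np.uint8),np.ones((25,25)))
    a=((l==j)|((mm>0)&(near>0)))
    q=np.argwhere(a)[:,::-1]; xy=cast(n,q,0.028).astype(np.float32)
    (cx,cy),(w_,h_),ang=cv2.minAreaRect(xy)
    ct=xy.mean(0); ax=np.linalg.svd(xy-ct,full_matrices=False)[2][0]; ax*=np.sign(ax[0])
    return p,np.array([cx,cy]),ct,ax,np.degrees(np.arctan2(ax[1],ax[0])),(w_,h_)
E
python3 - <<'E'
from h import *
p,c,ct,ax,ang,wh=bar()
print("bar",c,ct,ang,wh)
h=cv2.cvtColor(p,cv2.COLOR_RGB2HSV)
m=np.zeros(p.shape[:2],np.uint8); m[150:275,310:365]=(h[150:275,310:365,2]<62)
c,l,st,_=cv2.connectedComponentsWithStats(m); j=1+np.argmax(st[1:,4])
q=np.argwhere(l==j)[:,::-1].astype(np.float32); print(st[j],cv2.minAreaRect(q), cv2.boxPoints(cv2.minAreaRect(q)).tolist())
print(cast("top",cv2.boxPoints(cv2.minAreaRect(q)),0.025))
print("post",cast("top",[[297,229]],0.045),"foot scene",cast("scene",[[270,190]],0), "cap",cast("top",[[301,187]],0),cast("scene",[[222,213]],0))
cv2.imwrite("pics/crop.png",cv2.resize(p[150:280,230:420],None,fx=4,fy=4,interpolation=cv2.INTER_CUBIC)[:,:,::-1])
E
```

```text
bar [0.57809865 0.06000058] [0.57694954 0.05969273] -1.6938215 (0.02963433787226677, 0.17299231886863708)
[ 315  160   41  105 2824] ((335.42755126953125, 211.63233947753906), (30.03265380859375, 102.33042907714844), 6.536633491516113) [[314.6842956542969, 260.7554931640625], [326.3334045410156, 159.09030151367188], [356.1708068847656, 162.50918579101562], [344.5216979980469, 264.17437744140625]]
[[ 0.44969563 -0.0671151 ]
 [ 0.70021703 -0.09563446]
 [ 0.69206048 -0.16918247]
 [ 0.44203209 -0.13969654]]
post [[ 0.52640734 -0.02251782]] foot scene [[ 0.52919911 -0.01971389]] cap [[ 0.63356914 -0.03503804]] [[ 0.63631011 -0.03400753]]
```

View pics/crop.png

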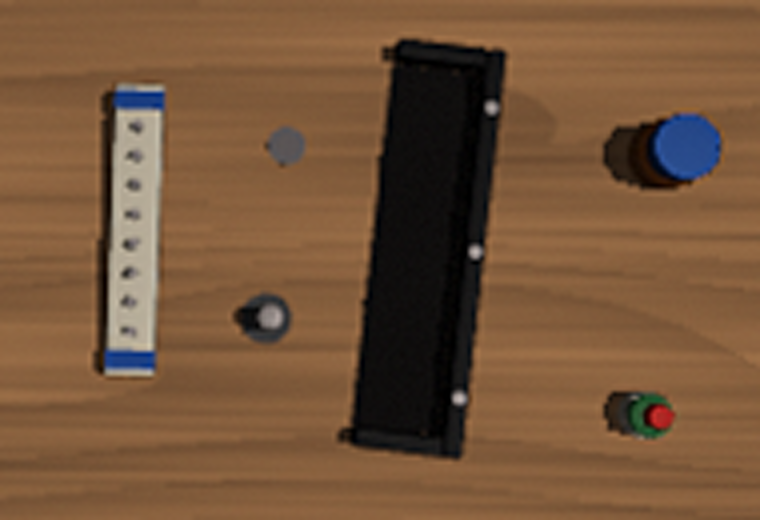

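The crop confirms it: white body, blue ends and eight stubs at crop (133,230), with the post on the dock's -y side. The dock frame fits: the midpoint between post and cap, plus 60 mm, agrees with the back wall.

The plan is to lower the open fingers astride the bar without gripping. I'll pull it back a little, turn it about 45° with its -y end leading, and push it past the +y side of the post. After that I push the far end face so the near end enters the bay, then swing the other end in and press it home.

```bash
cat >> h.py <<'E'
th=np.radians(-6.8); Y=np.array([np.cos(th),np.sin(th)]); X=np.array([np.sin(th),-np.cos(th)])
O=np.array([.5744,-.0874])
W=lambda d: O+np.array(d)[0]*X+np.array(d)[1]*Y
D=lambda w: np.array([(np.array(w)-O)@X,(np.array(w)-O)@Y])
def go(xy,z,jaw):  # shift in present tool axes (mm), then the turn (deg) to jaw world angle
    s=env.read_state(); R=s['eef_rot']; v=np.r_[xy,z]-s['tool_pos']
    a=np.degrees(np.arctan2(R[1,1],R[0,1])); t=(jaw-a+90)%180-90
    print("t",round(s['t'],2),"shift mm",np.round(R.T@v*1000,1),"tool yaw",round(-t,1))
E
python3 - <<'E'
from h import *
print(D([.578,.060])*1000); go([.578,.060],.10,88.3)
E
```

```text
[-146.78937018  -13.8780691 ]
t 0.15 shift mm [-538.7 -406.7  122.4] tool yaw -14.4
```

Request:
play_rows --increments '[[[-30, -22.6, 0, 0, 60], [-30, -22.6, 0, 0, 60], [-30, -22.6, 0, 0, 60], [-30, -22.6, 0, 0, 60], [-30, -22.6, 0, 0, 60], [-30, -22.6, 0, 0, 60], [-30, -22.6, 0, 0, 60], [-30, -22.6, 0, 0, 60], [-30, -22.6, 0, 0, 60], [-30, -22.6, 0, 0, 60]]]'

```text
t: 0.98
tool_pos: [0.3995, 0.2985, 0.2225]
eef_rot: [[-0.961, 0.277, 0.0], [0.277, 0.961, 0.0], [0.0, 0.0, -1.0]]
ft_force: [0.1, 0.4, -0.7]
finger_gap: 0.636
```

Request:
play_rows --increments '[[[-30, -22.6, 15, 0, 60], [-30, -22.6, 15, 0, 60], [-30, -22.6, 15, 0, 60], [-30, -22.6, 15, 0, 60], [-30, -22.6, 15, 0, 60], [-30, -22.6, 15, 0, 60], [-30, -22.6, 15, 0, 60], [-28, -22.6, 15, 0, 60], [0, 0, 0, -7.1, 60], [0, 0, 0, -7.1, 60]]]'

```text
t: 1.82
tool_pos: [0.5775, 0.0581, 0.101]
eef_rot: [[-1.0, 0.031, -0.002], [0.031, 1.0, -0.002], [0.002, -0.002, -1.0]]
ft_force: [-0.2, 0.6, 0.7]
finger_gap: 0.637
```

Run:
```python
from h import *
go([.578,.060],.025,88.3); go([.578,.1],.025,88.3)
```

```text
t 1.82 shift mm [-0.6  2.1 76. ] tool yaw -0.1
t 1.82 shift mm [ 0.7 42.  76. ] tool yaw -0.1
```

Request:
play_rows --increments '[[[0, 2, 20, 0, 60], [0, 0, 20, 0, 60], [0, 0, 20, 0, 60], [0, 0, 16, 0, 60], [0, 0, 0, 0, 36], [0, 0, 0, 0, 36], [0, 0, 0, 0, 36], [0, 0, 0, 0, 36], [0, 0, 0, 0, 36], [0, 0, 0, 0, 36]]]'

```text
t: 2.65
tool_pos: [0.5779, 0.0627, 0.0272]
eef_rot: [[-0.999, 0.033, 0.001], [0.033, 0.999, 0.0], [-0.001, 0.0, -1.0]]
ft_force: [-0.6, 0.3, 0.3]
finger_gap: 0.388
```

Request:
play_rows --increments '[[[0, 7, 0, 0, 36], [0, 7, 0, 0, 36], [0, 7, 0, 0, 36], [0, 7, 0, 0, 36], [0, 7, 0, 0, 36], [0, 7, 0, 0, 36], [0, 0, 0, -5, 36], [0, 0, 0, -5, 36], [0, 0, 0, -5, 36], [0, 0, 0, -5, 36]]]'

```text
t: 3.48
tool_pos: [0.5787, 0.1053, 0.0264]
eef_rot: [[-0.949, -0.315, -0.0], [-0.315, 0.949, 0.0], [0.0, 0.0, -1.0]]
ft_force: [0.2, 1.1, -0.2]
finger_gap: 0.385
```

Request:
play_rows --increments '[[[0, 0, 0, -5, 36], [0, 0, 0, -5, 36], [0, 0, 0, -5, 36], [0, 0, 0, -5, 36], [0, 0, 0, -5, 36], [0, 0, 0, -5, 36], [0, 0, 0, -5, 36], [0, 0, 0, 0, 36]]]'

```text
t: 4.15
tool_pos: [0.5787, 0.1051, 0.0263]
eef_rot: [[-0.597, -0.803, -0.0], [-0.803, 0.597, 0.0], [-0.0, 0.0, -1.0]]
ft_force: [-1.0, 0.8, -0.1]
finger_gap: 0.386
```

Run:
```python
from h import *
p,c,ct,ax,ang,wh=bar()
print(c,D(c)*1000,ct,ang,ang+6.8,wh); cv2.imwrite("pics/a1.png",p[:,:,::-1])
```

```text
[0.38797495 0.07536589] [-139.5474448  -204.38577361] [0.38886562 0.0746095 ] -89.44733 -82.64732 (0.014371377415955067, 0.1259842813014984)
```

View pics/a1.png

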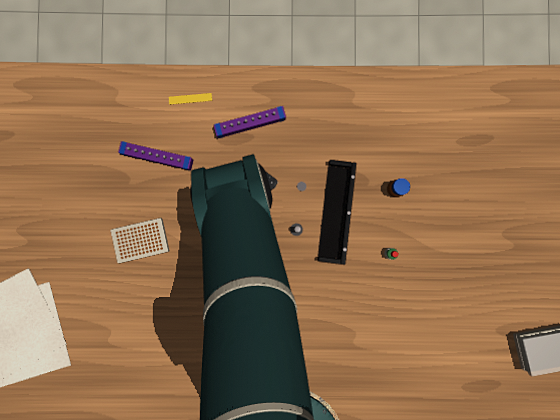

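The top view is hidden by the arm, though post, dock and bystanders are unmoved. I turned 15° more than planned, and the loose fingers leave some angular slack, so I measure with the scene camera.

Run:
```python
from h import *
p=env.grab_frame("scene")[0]; cv2.imwrite("pics/a2.png",p[:,:,::-1])
p,c,ct,ax,ang,wh=bar("scene",(130,120,420,320),p); print(c,D(c)*1000,ang,ang+6.8,wh)
```

```text
[0.51503366 0.32608914] [-403.55124776 -107.90748113] 18.319874 25.119873 (0.08415156602859497, 0.03975673392415047)
```

View pics/a2.png

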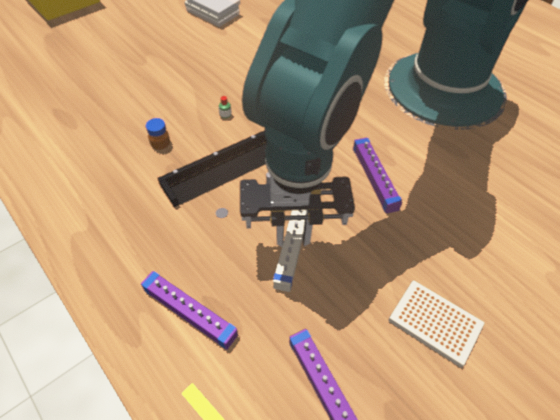

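The bar's visible top runs from about (297,213) under the gripper to its blue end at (283,280), in shadow.

Run:
```python
from h import *
w=cast("scene",[[297,214],[283,280]],.028); d=w[1]-w[0]; a=np.degrees(np.arctan2(d[1],d[0])); print(w,a,a+6.8)
u=d/np.linalg.norm(d); c=w[1]-.09*u; print("centre",c,D(c)*1000)
```

```text
[[0.54044637 0.07296183]
 [0.64769828 0.16004153]] 39.073748566122596 45.87374856612259
centre [0.57782811 0.10331271] [-189.7770449   -19.17714789]
```

Request:
play_rows --increments '[[[0, 0, 0, 7, 36], [0, 0, 0, 7, 36], [0, 0, 0, 0, 32], [0, 0, 0, 0, 32], [0, -8, 0, 0, 32], [0, -8, 0, 0, 32], [0, -8, 0, 0, 32], [0, -8, 0, 0, 32], [0, -8, 0, 0, 32], [0, -8, 0, 0, 32]]]'

```text
t: 5.08
tool_pos: [0.6098, 0.0663, 0.0265]
eef_rot: [[-0.776, -0.631, 0.0], [-0.631, 0.776, -0.0], [-0.0, -0.0, -1.0]]
ft_force: [-1.8, 0.8, 0.8]
finger_gap: 0.34
```

Request:
play_rows --increments '[[[0, -8, 0, 0, 32], [0, -8, 0, 0, 32], [0, -8, 0, 0, 32], [0, -8, 0, 0, 32], [0, -8, 0, 0, 32], [0, -8, 0, 0, 32], [0, -8, 0, 0, 32], [0, -6, 0, 0, 32], [0, 0, 0, 0, 60], [0, 0, 0, 0, 60]]]'

```text
t: 5.92
tool_pos: [0.6483, 0.0188, 0.0264]
eef_rot: [[-0.776, -0.63, 0.0], [-0.63, 0.776, -0.0], [0.0, -0.0, -1.0]]
ft_force: [-0.1, 1.1, 0.5]
finger_gap: 0.446
```

Run:
```python
from h import *
p=env.grab_frame("scene")[0]; cv2.imwrite("pics/a3.png",cv2.resize(p[120:330,130:410],None,fx=2.5,fy=2.5)[:,:,::-1])
s=env.read_state();print(s['tool_pos'],D(s['tool_pos'][:2])*1000)
```

```text
[0.64815635 0.01919397 0.02638338] [-114.5771818    60.61635794]
```

View pics/a3.png

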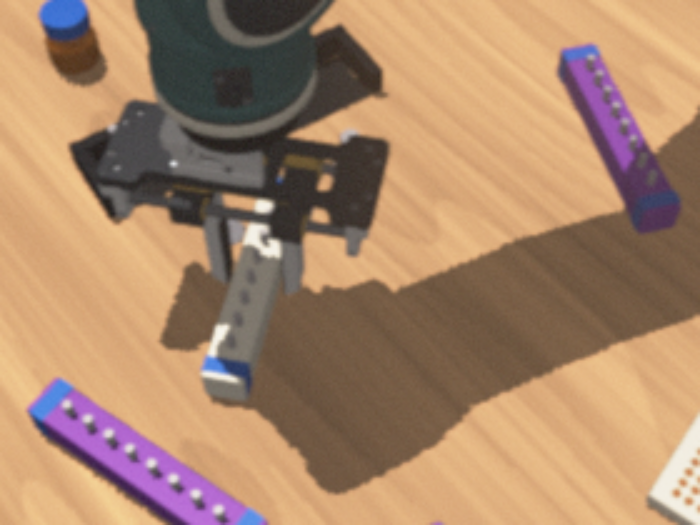

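The bar stands at about 45°, its far end at crop (226,378). I lift clear, move out beyond that end and measure.

Request:
play_rows --increments '[[[0, 0, -25, 0, 60], [0, 0, -25, 0, 40], [0, 0, -25, 0, 20], [-25, 0, -25, 0, 0], [-30, 0, -10, 0, 0], [-30, 0, 0, 0, 0], [-30, 0, 0, 0, 0], [-20, 0, 0, 0, 0], [0, 0, 0, 0, 0], [0, 0, 0, 0, 0]]]'

```text
t: 6.8
tool_pos: [0.7528, 0.1056, 0.1357]
eef_rot: [[-0.775, -0.632, -0.001], [-0.632, 0.775, 0.0], [0.001, 0.0, -1.0]]
ft_force: [-0.8, -0.0, -0.6]
finger_gap: 0.013
```

Run:
```python
from h import *
p=env.grab_frame("scene")[0]; q=env.grab_frame("top")[0]
a=cv2.resize(p[120:300,130:330],(400,360)); b=cv2.resize(q[120:300,190:390],(400,360))
cv2.imwrite("pics/a4.png",np.hstack([a,b])[:,:,::-1])
e=cast("scene",[[220.4,271.2]],.028)[0]; print("end",e,D(e)*1000)
s=env.read_state();print(s['tool_pos'],D(s['tool_pos'][:2])*1000)
```

```text
end [0.71862253 0.08057386] [-183.86877245  123.31922176]
[0.7524767  0.10385787 0.13632012] [-210.99745084  154.17832673]
```

View pics/a4.png

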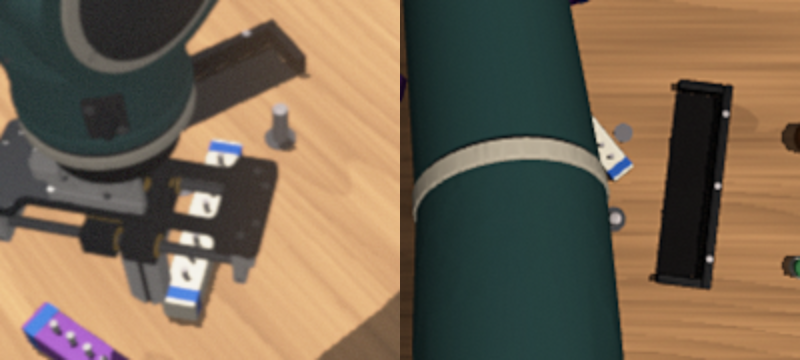

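Both ends show: the near end at scene px (221.5,271.5), and the leading end at scene (243,191.5) and top (303,205.5). The leading end has the post clear on its right.

Run:
```python
from h import *
e=cast("scene",[[221.5,271.5],[243.2,191.5]],.028); t=cast("top",[[303,205.5]],.028)[0]
for k in (e[0],e[1],t): print(k,D(k)*1000)
d=e[0]-e[1]; print(np.linalg.norm(d),np.degrees(np.arctan2(d[1],d[0])))
d=e[0]-t; print(np.linalg.norm(d),np.degrees(np.arctan2(d[1],d[0])))
go(e[0]+d/np.linalg.norm(d)*.018,.026,129.1)
```

```text
[0.71752426 0.08220915] [-185.36251391  122.03506062]
[ 0.58538587 -0.03180827] [-56.50143936   4.3263066 ]
[ 0.58447154 -0.03808233] [-50.16325882   4.16128687]
0.17452944538758738 40.789715479249985
0.1793685176198395 42.11638127067025
t 6.9 shift mm [ 22.7   6.2 110.3] tool yaw -0.0
```

Request:
play_rows --increments '[[[20, 6, 0, 0, 0], [0, 0, 30, 0, 0], [0, 0, 30, 0, 0], [0, 0, 30, 0, 0], [0, 0, 20, -2.3, 0], [0, 0, 0, 0, 0], [6, 0, 0, 0, 0], [6, 0, 0, 0, 0], [6, 0, 0, 0, 0], [6, 0, 0, 0, 0]]]'

```text
t: 7.73
tool_pos: [0.7161, 0.08, 0.0285]
eef_rot: [[-0.751, -0.661, 0.003], [-0.661, 0.751, 0.0], [-0.002, -0.002, -1.0]]
ft_force: [1.6, 1.5, 2.5]
finger_gap: 0.001
```

Request:
play_rows --increments '[[[6, 0, 0, 0, 0], [6, 0, 0, 0, 0], [6, 0, 0, 0, 0], [6, 0, 0, 0, 0], [6, 0, 0, 0, 0], [6, 0, 0, 0, 0], [0, 0, 0, 0, 0]]]'

```text
t: 8.32
tool_pos: [0.6877, 0.0554, 0.0264]
eef_rot: [[-0.751, -0.661, -0.001], [-0.661, 0.751, -0.001], [0.001, 0.0, -1.0]]
ft_force: [0.1, -0.2, 0.3]
finger_gap: 0.005
```

Run:
```python
from h import *
p=env.grab_frame("scene")[0]; q=env.grab_frame("top")[0]
a=cv2.resize(p[120:300,130:330],(400,360)); b=cv2.resize(q[120:300,190:390],(400,360))
cv2.imwrite("pics/a5.png",np.hstack([a,b])[:,:,::-1])
s=env.read_state();print(s['tool_pos'],D(s['tool_pos'][:2])*1000)
```

```text
[0.68838513 0.05631697 0.02632906] [-156.20228736   96.16663795]
```

View pics/a5.png

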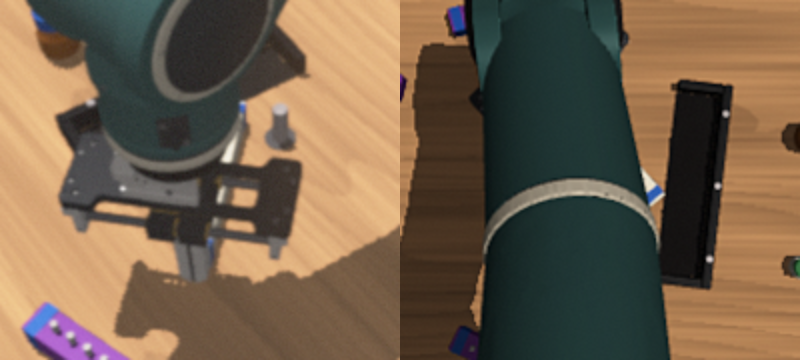

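The leading end is now at the bay mouth at montage (656,198), i.e. top px (318,219), and is past the post.

Run:
```python
from h import *
e=cast("top",[[318,219]],.028)[0]; s=env.read_state(); f=s['tool_pos'][:2]+.008*s['eef_rot'][:2,0]
d=f-e; print(D(e)*1000,D(f)*1000,np.linalg.norm(d),np.degrees(np.arctan2(d[1],d[0])))
```

```text
[ -9.75647386 -24.14189034] [-150.2393438    90.83341409] 0.18153445231192825 43.902098569671075
```

Request:
play_rows --increments '[[[6, 0, 0, 0, 0], [6, 0, 0, 0, 0], [6, 0, 0, 0, 0], [6, 0, 0, 0, 0], [6, 0, 0, 0, 0], [6, 0, 0, 0, 0], [6, 0, 0, 0, 0], [6, 0, 0, 0, 0], [6, 0, 0, 0, 0], [4, 0, 0, 0, 0]]]'

```text
t: 9.25
tool_pos: [0.6446, 0.0177, 0.0265]
eef_rot: [[-0.75, -0.661, -0.0], [-0.661, 0.75, -0.0], [0.0, -0.0, -1.0]]
ft_force: [0.1, 0.4, -0.6]
finger_gap: 0.009
```

Request:
play_rows --increments '[[[-15, 0, 0, 0, 0], [0, 0, -25, 0, 0], [0, 0, -25, 0, 30], [0, 0, -30, 0, 60], [0, 30, 0, 0, 60], [0, 30, 0, 0, 60], [0, 40, 0, 0, 60], [0, 40, 0, 0, 60], [0, 40, 0, 0, 60], [0, 20, 0, 0, 60]]]'

```text
t: 10.08
tool_pos: [0.5208, 0.1817, 0.1066]
eef_rot: [[-0.748, -0.664, -0.001], [-0.664, 0.748, 0.001], [0.0, 0.001, -1.0]]
ft_force: [1.1, 0.6, -0.5]
finger_gap: 0.538
```

Run:
```python
from h import *
p=env.grab_frame("scene")[0]; q=env.grab_frame("top")[0]
a=cv2.resize(p[120:300,130:330],(400,360)); b=cv2.resize(q[120:300,190:390],(400,360))
cv2.imwrite("pics/a6.png",np.hstack([a,b])[:,:,::-1])
p,c,ct,ax,ang,wh=bar(pic=q);print(c,D(c)*1000,ang,ang+6.8,wh)
s=env.read_state();print(s['tool_pos'],D(s['tool_pos'][:2])*1000)
```

```text
[ 0.57170278 -0.0534004 ] [-33.44107102  -6.70393596] 41.503822 48.30382 (0.1781885325908661, 0.03167456015944481)
[0.52162908 0.1815438  0.10670438] [-260.80363201  -84.24371741]
```

View pics/a6.png

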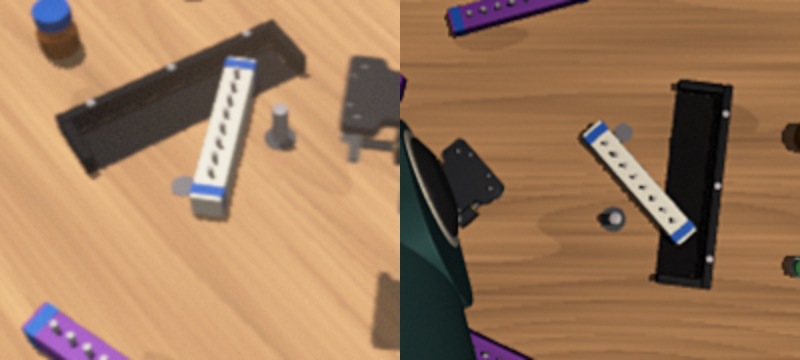

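One end is in the bay: bar centre at dock (-33,-7) mm, angle 48°, with the post at montage (613,218) clear behind it. Next I go astride the bar's middle and swing the other end in while moving toward the back wall.

Run:
```python
from h import *
go([.5717,-.0534],.026,131.5)
```

```text
t 10.18 shift mm [ 119.  -208.8   80.4] tool yaw 0.2
```

Request:
play_rows --increments '[[[20, -35, 0, 0, 60], [20, -35, 0, 0, 60], [20, -35, 0, 0, 60], [20, -35, 0, 0, 60], [20, -35, 0, 0, 60], [19, -33.8, 0, 0, 60], [0, 0, 20, 0, 60], [0, 0, 20, 0, 60], [0, 0, 20, 0, 60], [0, 0, 20, 0, 60]]]'

```text
t: 11.02
tool_pos: [0.573, -0.0584, 0.0257]
eef_rot: [[-0.751, -0.66, 0.0], [-0.66, 0.751, -0.0], [0.0, -0.001, -1.0]]
ft_force: [1.6, -0.6, 0.5]
finger_gap: 0.639
```

Request:
play_rows --increments '[[[0, 0, 0, 0, 34], [0, 0, 0, 0, 34], [0, 0, 0, 0, 34], [0, 0, 0, 0, 34], [0, 0, 0, 0, 34]]]'

```text
t: 11.43
tool_pos: [0.5736, -0.0571, 0.0277]
eef_rot: [[-0.75, -0.662, 0.002], [-0.662, 0.75, -0.0], [-0.001, -0.001, -1.0]]
ft_force: [-0.8, 1.0, 1.4]
finger_gap: 0.367
```

Request:
play_rows --increments '[[[2.6, -2.3, 0, 4.8, 34], [2.4, -2.5, 0, 4.8, 34], [2.2, -2.7, 0, 4.8, 34], [2, -2.9, 0, 4.8, 34], [1.7, -3.1, 0, 4.8, 34], [1.4, -3.2, 0, 4.8, 34], [1.2, -3.3, 0, 4.8, 34], [0.9, -3.4, 0, 4.8, 34], [0.6, -3.4, 0, 4.8, 34], [0.3, -3.5, 0, 4.8, 34]]]'

```text
t: 12.27
tool_pos: [0.5692, -0.0917, 0.0274]
eef_rot: [[-0.993, 0.118, 0.001], [0.118, 0.993, 0.0], [-0.001, 0.0, -1.0]]
ft_force: [0.7, 0.7, 0.3]
finger_gap: 0.365
```

Run:
```python
from h import *
p=env.grab_frame("scene")[0]; q=env.grab_frame("top")[0]
a=cv2.resize(p[120:300,130:330],(400,360)); b=cv2.resize(q[120:300,190:390],(400,360))
cv2.imwrite("pics/a7.png",np.hstack([a,b])[:,:,::-1])
s=env.read_state();print(s['tool_pos'],D(s['tool_pos'][:2])*1000)
```

```text
[ 0.56911235 -0.09217797  0.02723618] [ 5.37043394 -4.68472281]
```

View pics/a7.png

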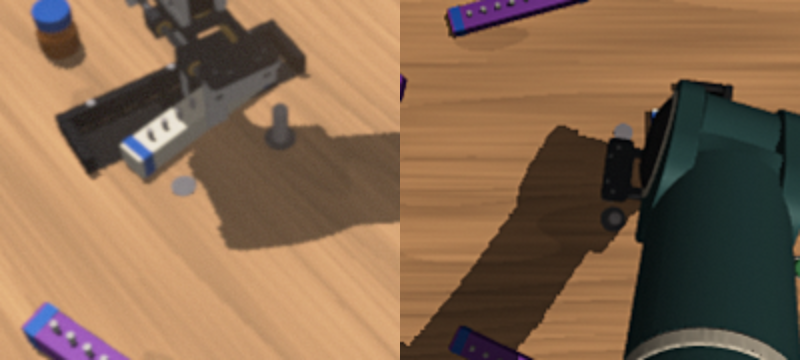

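The bar has swung nearly parallel, about 10° off, with its +y end (montage (135,155)) at the mouth. Now I lift, turn the spread jaws along the bar, and press it home from behind with both fingertips.

Request:
play_rows --increments '[[[0, 0, 0, 0, 60], [0, 0, 0, 0, 60], [0, 0, 0, 0, 60], [0, 0, -25, 0, 60], [0, 0, -25, 0, 60], [0, 0, -30, 0, 60], [0, 20, 0, 0, 94], [0, 20, 0, 0, 94], [0, 0, 0, 0, 94], [0, 0, 0, 0, 94]]]'

```text
t: 13.2
tool_pos: [0.5734, -0.051, 0.1066]
eef_rot: [[-0.994, 0.112, 0.0], [0.112, 0.994, 0.0], [-0.0, 0.0, -1.0]]
ft_force: [0.7, -0.6, 0.6]
finger_gap: 0.884
```

Run:
```python
from h import *
s=env.read_state(); print(s['q'].round(1)if hasattr(s['q'],'round') else s['q']); go(W([-.034,.016]),.027,-6.8)
p=env.grab_frame("scene")[0]
b=bar("scene",(130,120,330,300),p); print(b[1],D(b[1])*1000,b[4]+6.8,b[5])
```

```text
[ -9.9  27.4  15.2 105.7  -9.4  48.2  93.5]
t 13.2 shift mm [-21.3  -2.2  79.6] tool yaw -89.6
[ 0.59789622 -0.09060264] [ 0.39806193 23.71013919] 13.900558 (0.14294366538524628, 0.04472626373171806)
```

Request:
play_rows --increments '[[[-21.3, -2.2, 0, 0, 94], [0, 0, 0, 6, 94], [0, 0, 0, 6, 94]]]'

```text
t: 13.5
tool_pos: [0.5946, -0.0583, 0.1062]
eef_rot: [[-0.946, 0.324, -0.0], [0.324, 0.946, -0.001], [-0.0, -0.001, -1.0]]
ft_force: [0.4, 0.7, 0.1]
finger_gap: 0.999
```

Run:
```python
from h import *
s=env.read_state(); print(s['q'][6]); go(W([-.034,.016]),.027,-6.8)
```

```text
83.35403119688782
t 13.5 shift mm [ 1.1  2.6 79.2] tool yaw 77.9
```

Request:
play_rows --increments '[[[1, 2.6, 0, 7.1, 94], [0, 0, 0, 7.1, 94], [0, 0, 0, 7.1, 94], [0, 0, 0, 7.1, 94], [0, 0, 0, 7.1, 94], [0, 0, 0, 7.1, 94], [0, 0, 0, 7.1, 94], [0, 0, 0, 7.1, 94], [0, 0, 0, 7.1, 94], [0, 0, 0, 7.1, 94]]]'

```text
t: 14.33
tool_pos: [0.5939, -0.0551, 0.1064]
eef_rot: [[-0.0, 1.0, -0.0], [1.0, 0.0, -0.001], [-0.001, -0.0, -1.0]]
ft_force: [-0.0, -0.0, -0.3]
finger_gap: 1.0
```

Request:
play_rows --increments '[[[0, 0, 0, 6.5, 94], [0, 0, 0, 0, 94], [0, 0, 0, 0, 94]]]'

```text
t: 14.58
tool_pos: [0.5939, -0.0546, 0.1063]
eef_rot: [[0.103, 0.995, -0.0], [0.995, -0.103, -0.001], [-0.001, -0.0, -1.0]]
ft_force: [0.0, 0.8, 0.2]
finger_gap: 1.0
```

Run:
```python
from h import *
s=env.read_state(); print(D(s['tool_pos'][:2])*1000, s['eef_rot'][:2,0]); go(W([-.034,.016]),.027,-6.8)
p=env.grab_frame("scene")[0]
cv2.imwrite("pics/a8.png",cv2.resize(p[120:300,130:330],(800,600))[:,:,::-1])
```

```text
[-34.85203535  15.52019962] [0.10275507 0.99470633]
t 14.58 shift mm [-0.8  0.5 79.3] tool yaw 0.9
```

View pics/a8.png

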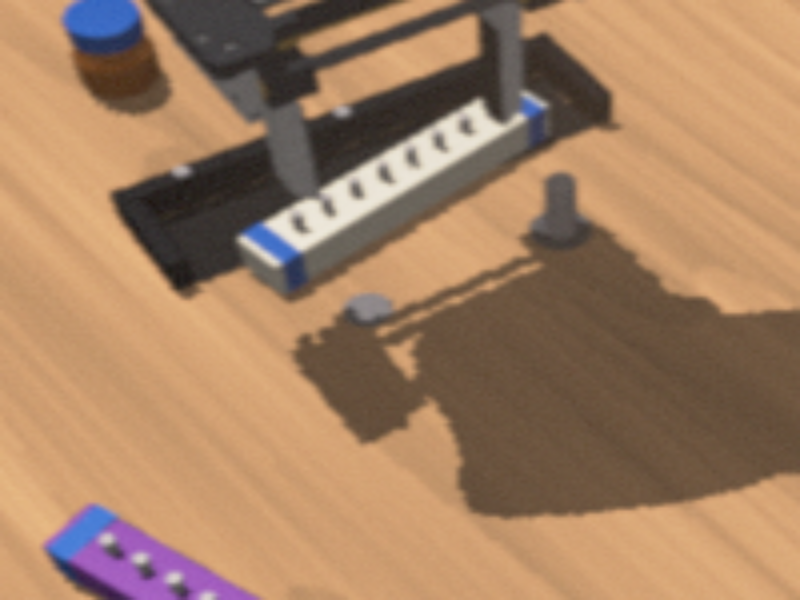

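The bar's top end midpoints are at crop (262,248) and (535,98). The raised fingers hang over the bay, and post and jar stand untouched.

Run:
```python
from h import *
e=cast("scene",[[195.5,194.4],[263.75,149.4]],.028)
print([D(k)*1000 for k in e], np.linalg.norm(e[0]-e[1]));
```

```text
[array([-14.3075628 ,  84.23811873]), array([ 16.3200097 , -87.21776361])] 0.174169939384574
```

Request:
play_rows --increments '[[[9, 4, 0, 0.9, 94], [0, 0, 25, 0, 94], [0, 0, 25, 0, 94], [0, 0, 29, 0, 94], [-5, 0, 0, 0, 94], [-5, 0, 0, 0, 94], [-5, 0, 0, 0, 94], [-5, 0, 0, 0, 94], [-5, 0, 0, 0, 94], [-5, 0, 0, 0, 94]]]'

```text
t: 15.47
tool_pos: [0.596, -0.0758, 0.0286]
eef_rot: [[0.121, 0.993, 0.002], [0.993, -0.121, 0.0], [0.0, 0.002, -1.0]]
ft_force: [0.1, 1.6, 0.2]
finger_gap: 1.003
```

Request:
play_rows --increments '[[[-5, 0, 0, 0, 94], [-5, 0, 0, 0, 94], [-5, 0, 0, 0, 94], [-4, 0, 0, 0, 94], [-4, 0, 0, 0, 94], [-3, 0, 0, 0, 94], [-3, 0, 0, 0, 94], [0, 0, 0, 0, 94]]]'

```text
t: 16.13
tool_pos: [0.5917, -0.1047, 0.0275]
eef_rot: [[0.122, 0.992, -0.0], [0.992, -0.122, -0.0], [-0.0, -0.0, -1.0]]
ft_force: [-0.7, -0.4, -0.3]
finger_gap: 1.001
```

Run:
```python
from h import *
s=env.read_state(); print(D(s['tool_pos'][:2])*1000, s['eef_rot'][:2,0],s['ft_force'],s['t'])
```

```text
[15.18130172 19.20472254] [0.12230082 0.99249295] [-0.67455453 -0.42833603 -0.34446736] 16.1333
```

Request:
play_rows --increments '[[[-1, 0, 0, 0, 94], [-1, 0, 0, 0, 94], [0, 0, 0, 0, 94]]]'

```text
t: 16.38
tool_pos: [0.5916, -0.1055, 0.0274]
eef_rot: [[0.121, 0.993, -0.0], [0.993, -0.121, 0.0], [0.0, -0.0, -1.0]]
ft_force: [-0.5, 2.7, 0.7]
finger_gap: 0.998
```

Request:
play_rows --increments '[[[-1, 0, 0, 0, 94], [-1, 0, 0, 0, 94], [0, 0, 0, 0, 94]]]'

```text
t: 16.63
tool_pos: [0.5915, -0.1058, 0.0274]
eef_rot: [[0.119, 0.993, -0.001], [0.993, -0.119, 0.002], [0.002, -0.001, -1.0]]
ft_force: [-1.2, 11.5, 4.5]
finger_gap: 0.997
```

The tool has stopped and the force is up to 11 N, so the bar is on the back wall. I back off, lift, move aside and look.

Request:
play_rows --increments '[[[4, 0, 0, 0, 94], [8, 0, 0, 0, 94], [8, 0, 0, 0, 94], [0, 0, -25, 0, 94], [0, 0, -30, 0, 94], [0, 0, -30, 0, 94], [35, 0, 0, 0, 94], [35, 0, 0, 0, 94], [35, 0, 0, 0, 94], [35, 0, 0, 0, 94]]]'

```text
t: 17.47
tool_pos: [0.6108, 0.0532, 0.1127]
eef_rot: [[0.122, 0.993, 0.0], [0.993, -0.122, 0.0], [0.0, 0.0, -1.0]]
ft_force: [0.9, -0.3, -0.5]
finger_gap: 1.0
```

Request:
play_rows --increments '[[[35, 0, 0, 0, 94], [35, 0, 0, 0, 94], [35, 0, 0, 0, 94], [35, 0, 0, 0, 94], [0, 0, 0, 0, 94]]]'

```text
t: 17.88
tool_pos: [0.6272, 0.199, 0.1117]
eef_rot: [[0.113, 0.994, -0.0], [0.994, -0.113, 0.002], [0.002, -0.001, -1.0]]
ft_force: [-0.5, 1.1, -0.2]
finger_gap: 1.0
```

Run:
```python
from h import *
p=env.grab_frame("scene")[0]; q=env.grab_frame("top")[0]
a=cv2.resize(p[80:260,130:330],(400,360)); b=cv2.resize(q[140:290,280:430],(400,400))[:360]
cv2.imwrite("pics/a9.png",np.hstack([a,b])[:,:,::-1])
b=bar("top",(300,150,370,275),q);print(b[1],D(b[1])*1000,b[4]+6.8,b[5])
b=bar("scene",(130,100,330,240),p);print(b[1],D(b[1])*1000,b[4]+6.8,b[5])
```

```text
[ 0.56926799 -0.13160896] [44.50562598  0.13860596] 0.15053654 (0.03841128572821617, 0.18291021883487701)
[ 0.56865191 -0.13174279] [44.71145746 -0.4572882 ] 0.5146947 (0.058174002915620804, 0.18569384515285492)
```

View pics/a9.png

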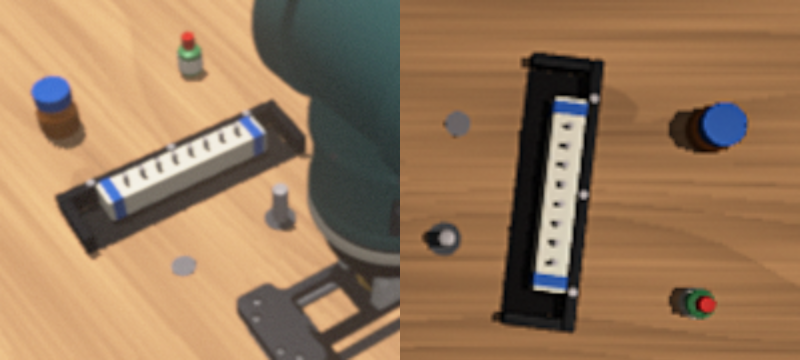

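The last picture shows the bar parallel to the dock's long side and tight against the back wall, with vial, jar and post upright. The gripper is clear, so I hand it in.

Run:
```python
from workcell import env
print(env.job_done(), env.read_state()['t'])
```

```text
the job is handed in; nothing more can be done
the job is handed in; nothing more can be done
```

The nozzle bar is parked in the bay with its whole long side against the back wall, and I handed the job in at about 18 s.

- **How it went:** I only slid the bar along the bench and never gripped or lifted it. I turned it about 48° and pushed it past the post with the -y end into the bay first. Then I swung the other end in and pressed the bar home with both fingertips until the tool stopped at about 11 N.
- **Final check on the bar:** It lies parallel to the dock, 0.15° off in the top view and 0.5° in the scene view, and is centred along the bay to within about 0.5 mm.
- **Reading that disagreed:** Both cameras put the bar's middle at x ≈ 44.5 mm, where home is 40 mm. The top-view outline came out 38 mm wide and the scene one 58 mm, against the bar's real 30 mm. I think the pale dots along the back wall were counted as bar. Pressing until the tool stopped and the last picture both say it is on the wall.
- **Bystanders:** Vial, jar and post stood untouched in the last picture. I did not measure the microplate again, but nothing went near it.
- **Slip on the way:** I turned the bar 15° further than planned at first. The slack between the fingers took that up, and the bar itself came out at about 46°.

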